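# Even out two trays of bean-paste tubs on the stall's balance

## Task

The four lidded tubs of bean paste on the counter balance are to be shared equally by weight between the two baking stations, but one tray is too heavy. Shift whatever tub or tubs it takes from tray to tray until the balance comes to rest level, with all four tubs standing upright on the floor of the trays, the trays still in place on the pans, and everything else on the counter left alone.

Things in the scene. Friction and masses are not known exactly. Their poses are not given: they have to be found in the camera images.
- tub_white_mid (a point): closed round tub of bean paste with a white lid, off-white sides, 52 mm across, 56 mm tall, about 160 g (true to 1.5 %). The point is its centre, half-way up; z is up along the tub.
- tub_yellow_mid (a point): closed round tub of bean paste with a yellow lid, off-white sides, 57 mm across, 62 mm tall, about 220 g (true to 1.5 %). The point is its centre, half-way up; z is up along the tub.
- tub_green_mid (a point): closed round tub of bean paste with a green lid, off-white sides, 62 mm across, 68 mm tall, about 280 g (true to 1.5 %). The point is its centre, half-way up; z is up along the tub.
- tub_red_mid (a point): closed round tub of bean paste with a red lid, off-white sides, 67 mm across, 74 mm tall, about 340 g (true to 1.5 %). The point is its centre, half-way up; z is up along the tub.
- tray_blue: loose flat square blue tray, 210 x 210 mm outside, floor 4 mm thick, rim 6 mm above the floor and 4 mm thick, 300 g; it lies on one of the scale's two pans between the pan's corner clips (which stand 3 mm below the rim). Origin: centre of the tray's underside, z up, x and y along its sides. One tray carries three tubs, the other one tub.
- tray_grey: loose flat square grey tray, 210 x 210 mm outside, floor 4 mm thick, rim 6 mm above the floor and 4 mm thick, 300 g; it lies on one of the scale's two pans between the pan's corner clips (which stand 3 mm below the rim). Origin: centre of the tray's underside, z up, x and y along its sides. One tray carries three tubs, the other one tub.
- pan_left (a joint): height of the scale's left (+y) pan above level, in m: 0 = both pans level, + = left pan up and right pan equally far down, stops at +0.008 and -0.008. The pans stay horizontal, so where a tub stands in its tray makes no difference. The balance has a weak centring spring and a damper: 10 g of difference between the two sides moves it about 0.65 mm (so any difference over about 120 g lies on a stop), and it takes about 1.5 s to settle.
- pan_left_top (a point): centre of the top face of the scale's left (+y) pan, a steel plate 190 mm square on which a tray lies; it rises and falls with the balance. 78 mm above the table when level; the pan centres are 280 mm apart, and x and y are those of the scale.
- pan_right_top (a point): centre of the top face of the scale's right (-y) pan, a steel plate 190 mm square on which a tray lies; it rises and falls with the balance. 78 mm above the table when level; the pan centres are 280 mm apart, and x and y are those of the scale.
- scale: cream counter balance, housing 170 x 440 mm, 55 mm high, pans over its ends; half-way between the pans stands its narrow indicator tower (50 mm wide, 34 mm deep, top 166 mm above the table) with a red needle that stands on the green mark when level and leans to the heavier side. Origin on the table under the middle of the housing; y runs from the right pan to the left pan. It does not move on the table.
- oil_brush_grip (a point): oil brush lying in front of the scale, 190 mm long, wooden handle; point on its handle; a bystander
- tongs: steel tongs lying flat in front of the scale, 200 mm long; origin under the middle; a bystander
- bowl: steel bowl behind the scale, 120 mm across, 55 mm high; origin under its foot; a bystander
- oil_bottle: amber oil bottle, 56 mm across, 130 mm high, behind the scale; origin under its foot; a bystander
- empty_tub: empty open white tub, 62 mm across, 70 mm high, standing on the table behind the scale; not part of the job; origin under its foot; a bystander
- cake_1_mid (a point): fish-shaped cake, 130 x 80 x 26 mm, on the cane rack at the right; its centre; a bystander
Mind the look-alikes: they are no part of the job. Leave any blue or purple look-alike of the part that bears tub_yellow_mid alone.

How it is judged:
By the outcome, as a careful person would: the job done as asked, in the order asked, and still so for the second after the job is handed in, with the robot touching nothing.
It also fails if it takes over 40 s, if anything falls off the work surface, if the arm or the gripper's body presses on something with over 40 N, if the wrist force passes 120 N, or if a joint passes its speed limit or range.

## Robot

A 7-joint arm with a two-finger parallel gripper is mounted at the origin on the work surface. World frame = base frame: x ahead of the robot, y to its left, z up, the work surface at z = 0. Lengths are in m, angles in degrees, forces in N, time in s.
With the tool pointing down it reaches from about 0.425 to 1.025 m from the base axis. Payload 3.6 kg.
Tool frame: the origin (TCP) lies midway between the tips of the shut fingers; the grasp point (between the pads) lies 19 mm behind it; z points along the fingers, y is the direction in which the jaws open and shut (so a half turn about z gives the same grasp; the last joint's range is limited). The gripper opens to 85 mm and grips with 20 to 120 N. Pads are 22 mm wide; open, the fingers measure 114 mm over their backs; the gripper's body (76 mm by 85 mm) begins 54 mm behind the grasp point. The pads swing forward as they close: fully open they stand 13 mm farther back than shut.
Start: joints at [60.361, 33.873, 2.773, 92.16, -1.908, 54.013, -1.931], TCP at [0.298, -0.661, 0.231] pointing down, gripper open.
Joint ranges: [-153.93, 153.93], [-27.13, 128.08], [-72.61, 78.16], [10.71, 143.7], [-87.88, 267.88], [4.46, 118.87], [-176.78, 176.78]. Speed limits (degrees/s): [147.25, 147.25, 180, 180, 180, 180, 180].

## Interface

Orientations are given as a 3x3 rotation matrix whose columns are the frame's x, y, z axes.
In Python, from plant import manip, get_image, camera_info, look_for, place_of gives the robot as it stands.
- The arm moves only by the tool servo_tool, never from a script. Its argument "series" is a list that holds one entry, the list of rows, each a list of 5 numbers: the closure in counts, from 0 (fully open) to 255 (shut), then the shift along the tool's x, y, z in cm, then the turn about the tool's z in degrees. A call has 1 to 10 rows; each row shifts and turns the commanded pose from where the row before left it, along the tool's axes as they then stand; what a row does not reach is not made up. A row lasts 1/8 s, in which the tool goes at most 62.5 mm and 10.7 degrees, less where a joint would pass 70% of its speed; a pose out of reach is approached as far as the arm can. A call is refused whole if a number of a shift passes 6.25 or a number of a turn 10.7, either way. A call with a gripper value outside its range is refused whole. The fingers move at their own pace and stop on an object; "force" is the grip in N (left out, the last holds). Time passes only in rows, so rows that do not move let the fingers close. It gives the time, the measured TCP pose, the force and the opening at its end, in the units of the state.
- manip.sense(): the state, without advancing time (a new reading comes with each control period).
- get_image(name): name is "scene" or "top" or "wrist"; returns (picture, depth): 400x640x3 uint8, red, green, blue; 400x640 float32, m along the optical axis (not along the pixel's ray), 0 where there is no reading.
- camera_info(name): a dict with "fx", "fy", "cx", "cy" (pixels), "R" (3x3) and "t" (3): a world point X has camera coordinates R X + t. Camera axes: x right, y down, z forward; pixel columns grow to the right and rows downward; lengths in m; the calibration is good to about 2 mm. A picture is of the moment at which its call begins: read the wrist's pose just before it. camera_info takes no time and is no camera call; for the wrist camera it gives the pose at the moment of the call.
- manip.sign_off(): hands the job in, once; it reports no verdict.
Trained networks look in the newest picture that a camera, given by its name, has taken for a name from the list of things; names that differ only in an ending like _2 or _b are one class to them, and where a whole thing is asked for, a point or a joint stands for the part that bears it (a point fixed in the world has none). Each returns a list of dicts, best first, with "confidence" (0 to 1); they miss things now and then, are a little off and sometimes report something else, mostly with a low value. They report only what shows in the picture. A call takes as long as a camera call. They do not tell look-alikes from the thing itself.
- look_for(camera, thing): "point" ([x, y, z] in m, in world coordinates, good to about 4 mm: the middle of the surface that is visible of it).
- place_of(camera, thing): "point" ([x, y, z] in m, in world coordinates, good to about 4 mm: a listed point, or the origin of a listed thing).
The state is a dict: "time_s": time; "joints": joint angles; "qd": joint speeds; "joint_efforts": joint torques, N m; "position": TCP position; "orientation": TCP orientation; "wrist_force": force on the tool from outside, world axes, zero at the start; "ft_torque": the same for the moment, N m; "gripper_width": finger opening in m.
Only numpy, scipy, OpenCV 4.12 (cv2) and the standard library are available. Lean on these libraries where they do the work, as an engineer would, in place of code of your own. Each camera call takes 0.05 s, during which the arm holds its last target.

## Working session

There is one attempt and no reset: what is moved stays moved. The work goes in short steps, Python scripts to look and compute and a tool call to move; the robot and the scene stay as the last step left them, time stands still between calls to the robot, and variables do not carry over. Pictures are saved under pics/ and viewed, and the job is handed in when it is done.

Besides the shell and the picture viewer there is one more tool, called after ">>>" as name([rows], argument=value, ...), one row to a line, values as JSON. servo_tool: Moves the arm, as the interface text tells. Its arguments: {"type":"object","properties":{"series":{"type":"array","items":{"type":"array","items":{"type":"array","items":{"type":"number"}}}},"force":{"type":"number"}},"required":["series"]}

```bash
ls; mkdir -p pics; python3 - <<'E'
from plant import manip, get_image, camera_info, look_for, place_of
import cv2, numpy as np
s=manip.sense();print(s)
for n in ["scene","top"]:
    p,d=get_image(n);cv2.imwrite(f"pics/{n}0.png",p[:,:,::-1]);np.save(f"{n}0.npy",d)
    for t in ["tub_white_mid","tub_yellow_mid","tub_green_mid","tub_red_mid","scale","tray_blue","tray_grey"]:
        r=place_of(n,t);print(n,t,[(np.round(x["point"],3).tolist(),round(x["confidence"],2)) for x in r[:4]])
print(manip.sense()["time_s"])
E
```

```text
pics
{'time_s': 0.0, 'joints': array([60.35841282, 33.92544415,  2.76713489, 92.23847148, -1.90808831,
       54.0127241 , -1.93034587]), 'qd': array([ 0.13309123, -0.07518528, -0.02678278,  0.13664438, -0.02573701,
       -0.04774296, -0.019713  ]), 'joint_efforts': array([ 2.20033253e-04, -5.48684263e+01,  1.54663704e+00, -1.98121583e+01,
        9.47659544e-03,  8.48023337e-03,  9.12914288e-06]), 'position': array([ 0.29782666, -0.66007031,  0.23013092]), 'orientation': array([[ 9.11477735e-01,  4.11348076e-01, -1.04853530e-03],
       [ 4.11349394e-01, -9.11475499e-01,  2.02258039e-03],
       [-1.23729689e-04, -2.27485135e-03, -9.99997405e-01]]), 'wrist_force': array([ 0.53523722, -0.39512819,  0.33001339]), 'ft_torque': array([ 0.02107268, -0.01978061,  0.03930016]), 'gripper_width': 0.08534240564740166}
scene tub_white_mid [([0.518, 0.213, 0.105], 0.8), ([0.791, -0.09, 0.0], 0.53)]
scene tub_yellow_mid [([0.524, 0.324, 0.029], 0.91), ([0.625, 0.219, 0.104], 0.9), ([0.403, 0.119, 0.027], 0.88), ([0.566, 0.021, -0.004], 0.34)]
scene tub_green_mid [([0.573, -0.091, 0.127], 0.83), ([0.584, -0.484, 0.072], 0.31)]
scene tub_red_mid [([0.51, 0.102, 0.108], 0.92), ([0.625, 0.217, 0.107], 0.73), ([0.572, -0.09, 0.125], 0.72)]
scene scale [([0.563, 0.021, -0.002], 0.79), ([0.624, 0.218, 0.106], 0.18)]
scene tray_blue [([0.572, 0.16, 0.071], 0.93)]
scene tray_grey [([0.563, -0.116, 0.088], 0.91)]
top tub_white_mid [([0.516, 0.214, 0.104], 0.65)]
top tub_yellow_mid [([0.399, 0.115, 0.028], 0.77), ([0.624, 0.211, 0.109], 0.68), ([0.564, -0.122, 0.088], 0.38)]
top tub_green_mid [([0.574, -0.089, 0.124], 0.72), ([0.518, 0.214, 0.1], 0.63)]
top tub_red_mid [([0.511, 0.101, 0.11], 0.79)]
top scale [([0.562, 0.017, 0.003], 0.9)]
top tray_blue [([0.566, 0.155, 0.073], 0.65)]
top tray_grey [([0.563, -0.118, 0.088], 0.61)]
0.8
```

View pics/scene0.png

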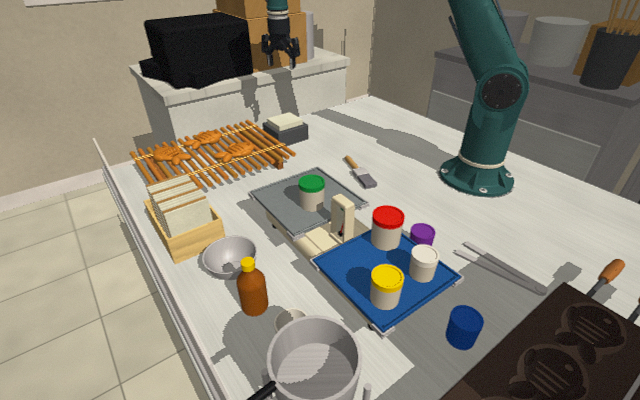

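View pics/top0.png

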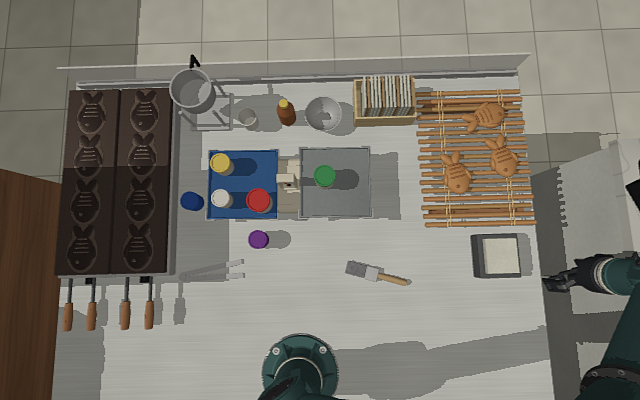

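The pictures show white, yellow and red on the blue tray (left, 720 g) and green on the grey tray (280 g). Moving the yellow tub (220 g) gives 500/500. The decoys are a purple tub at top-camera pixel (258,239) and a blue one at (192,200). Next I refine the yellow lid's position from depth.

```bash
cat > h.py <<'E'
import cv2,numpy as np
from plant import camera_info
def cloud(n,img,d):
    c=camera_info(n);v,u=np.mgrid[0:400,0:640]
    P=np.stack([(u-c["cx"])/c["fx"]*d,(v-c["cy"])/c["fy"]*d,d],-1)
    return (P-c["t"])@np.asarray(c["R"])
def lid(n,img,d,lo,hi,xy,r=.06):
    W=cloud(n,img,d);h=cv2.cvtColor(img,cv2.COLOR_RGB2HSV)
    m=(h[...,0]>=lo)&(h[...,0]<=hi)&(h[...,1]>130)&(h[...,2]>90)&(d>0)&(np.hypot(W[...,0]-xy[0],W[...,1]-xy[1])<r)
    p=W[m]; z=np.percentile(p[:,2],90); q=p[p[:,2]>z-.004]
    (c,rr)=cv2.minEnclosingCircle(q[:,:2].astype(np.float32)*1000)
    return len(q),q.mean(0).round(4),np.median(q[:,2]).round(4),np.round(c,1),round(rr,1)
def err(target,T):
    dx=np.array(target)-T["position"];return (T["orientation"].T@dx*100).round(2)
E
python3 - <<'E'
from h import *
for n in ["scene","top"]:
    img=cv2.imread(f"pics/{n}0.png")[:,:,::-1].copy();d=np.load(f"{n}0.npy")
    for nm,lo,hi,xy in [("yellow",20,34,(.624,.217)),("green",45,80,(.573,-.09)),("red",0,8,(.51,.102))]:
        print(n,nm,lid(n,img,d,lo,hi,xy))
    W=cloud(n,img,d)
    for x,y in [(.5,-.18),(.62,-.18),(.57,.16)]:
        m=(np.hypot(W[...,0]-x,W[...,1]-y)<.012)&(d>0)&(W[...,2]<.12);print(m.sum(),np.median(W[m][:,2]))
E
```

```text
scene yellow (653, array([0.6237, 0.2142, 0.1347]), np.float64(0.1345), array([623.9, 213.4]), 29.3)
scene green (317, array([ 0.5728, -0.0875,  0.1563]), np.float64(0.1561), array([572.5, -88.5]), 32.0)
scene red (519, array([0.5103, 0.1014, 0.1465]), np.float64(0.1464), array([509.8, 101. ]), 34.2)
0 nan
40 0.0897468893704848
0 nan
top yellow (214, array([0.6229, 0.2119, 0.1354]), np.float64(0.1351), array([622. , 211.2]), 28.6)
top green (264, array([ 0.5715, -0.0915,  0.1574]), np.float64(0.1572), array([571.6, -90.8]), 30.0)
top red (309, array([0.5092, 0.0975, 0.1474]), np.float64(0.1472), array([509. ,  98.1]), 32.9)
53 0.08991896948209617
48 0.08952054578991905
46 0.07428924878558923
  return _methods._mean(a, axis=axis, dtype=dtype,
  ret = ret.dtype.type(ret / rcount)
```

>>> servo_tool([
  [[0,4.1,-4.1,0,0],[0,4.1,-4.1,0,0],[0,4.1,-4.1,0,0],[0,4.1,-4.1,0,0],[0,4.1,-4.1,0,0],[0,4.1,-4.1,0,0],[0,4.1,-4.1,0,0],[0,4.1,-4.1,0,0],[0,4.1,-4.1,0,0],[0,4.1,-4.1,0,0]],
], force=50)

```text
time_s: 2.05
position: [0.5041, -0.1169, 0.2317]
orientation: [[0.912, 0.411, 0.001], [0.411, -0.912, -0.0], [0.001, 0.001, -1.0]]
wrist_force: [0.5, 0.4, 0.6]
gripper_width: 0.0853
```

>>> servo_tool([
  [[0,4.06,-4.19,0,0],[0,4.06,-4.19,0,0],[0,4.06,-4.19,0,0],[0,4.06,-4.19,0,0],[0,4.06,-4.19,0,0],[0,4.08,-4.2,0,0],[0,0,0,0,0],[0,0,0,0,0]],
])

```text
time_s: 3.05
position: [0.6218, 0.2104, 0.231]
orientation: [[0.911, 0.411, -0.001], [0.411, -0.911, -0.001], [-0.001, 0.001, -1.0]]
wrist_force: [-0.5, -0.5, -0.4]
gripper_width: 0.0853
```

```bash
python3 - <<'E'
from h import *
from plant import *
n="wrist"
s=manip.sense();p,d=get_image(n);cv2.imwrite("pics/w1.png",p[:,:,::-1])
print(s["position"],s["wrist_force"]);print(lid(n,p.copy(),d,20,34,(.623,.2125)))
E
```

```text
[0.62183862 0.21037873 0.23099498] [-0.48360867 -0.54865322 -0.35618947]
(4625, array([0.6226, 0.213 , 0.1347]), np.float64(0.1345), array([622. , 212.9]), 28.4)
```

View pics/w1.png

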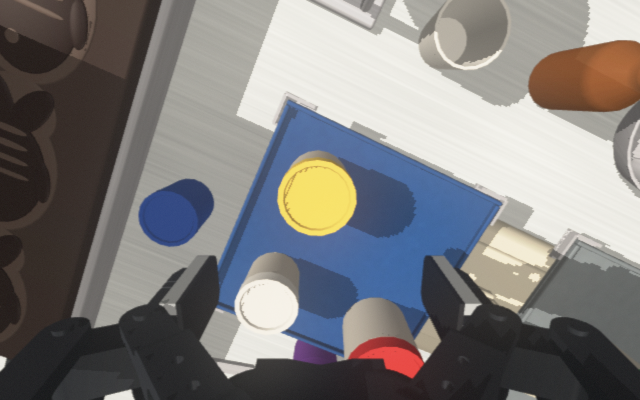

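>>> servo_tool([
  [[0,0.16,-0.19,4,0],[0,0,0,5,0],[0,0,0,3.5,0],[0,0,0,1.6,0],[255,0,0,0,0],[255,0,0,0,0],[255,0,0,0,0],[255,0,0,0,0]],
], force=40)

```text
time_s: 4.1
position: [0.6238, 0.2136, 0.0918]
orientation: [[0.912, 0.411, 0.002], [0.411, -0.912, 0.001], [0.003, 0.0, -1.0]]
wrist_force: [-0.5, -1.2, 3.9]
gripper_width: 0.056
```

>>> servo_tool([
  [[255,0,0,0,0],[255,0,0,-1.5,0],[255,0,0,-3,0],[255,0,0,-4,0],[255,0,0,-4,0],[255,0,0,-2,0],[255,0,0,0,0]],
])

```text
time_s: 4.97
position: [0.6235, 0.2139, 0.2375]
orientation: [[0.911, 0.411, 0.004], [0.411, -0.911, 0.002], [0.004, 0.0, -1.0]]
wrist_force: [0.4, 0.3, -2.6]
gripper_width: 0.0563
```

```bash
python3 - <<'E'
from h import *
from plant import *
s=manip.sense();print(s["position"],s["wrist_force"],s["gripper_width"])
for n in ["wrist","scene"]:
    p,d=get_image(n);cv2.imwrite(f"pics/{n}2.png",p[:,:,::-1])
E
```

```text
[0.62351518 0.21386683 0.23749332] [ 0.40143271  0.31847238 -2.56607736] 0.0563365701276938
```

View pics/wrist2.png

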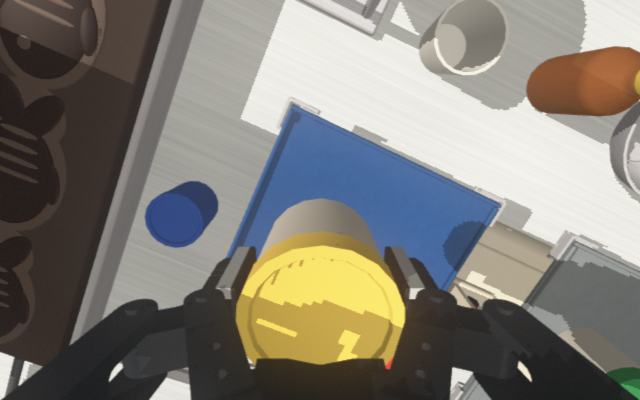

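View pics/scene2.png

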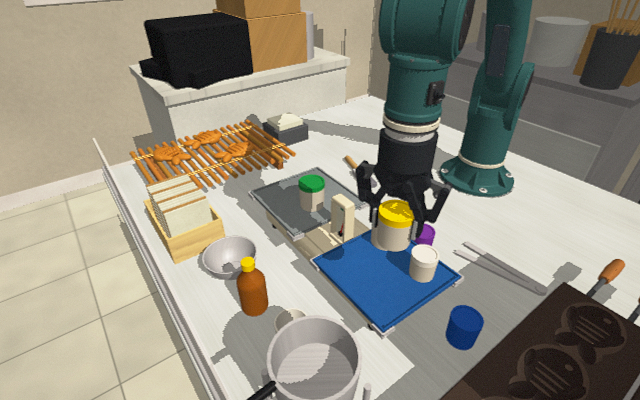

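>>> servo_tool([
  [[255,-1.5,1.9,0,0],[255,-3,3.9,0,0],[255,-3.8,4.9,0,0],[255,-3.8,4.9,0,0],[255,-3.8,4.9,0,0],[255,-3.8,4.9,0,0],[255,-3,3.9,0,0],[255,-1.7,2.0,0,0],[255,0,0,0,0],[255,0,0,0,0]],
])

```text
time_s: 6.32
position: [0.5282, -0.1717, 0.2346]
orientation: [[0.912, 0.411, -0.002], [0.411, -0.912, 0.001], [-0.001, -0.002, -1.0]]
wrist_force: [1.1, 0.5, -2.4]
gripper_width: 0.056
```

```bash
python3 - <<'E'
from h import *
from plant import *
s=manip.sense();print(s["position"],s["wrist_force"],s["gripper_width"],err((.53,-.172,.1115),s))
n="wrist"
p,d=get_image(n);cv2.imwrite(f"pics/{n}3.png",p[:,:,::-1])
W=cloud(n,p,d)
for x,y in [(.6,-.18),(.63,-.15),(.57,-.2)]:
        m=(np.hypot(W[...,0]-x,W[...,1]-y)<.012)&(d>0)&(W[...,2]<.12);print(m.sum(),np.median(W[m][:,2]))
print(lid(n,p.copy(),d,45,80,(.572,-.09)))
E
```

```text
[ 0.52818856 -0.17173174  0.23461451] [ 1.09427447  0.47862829 -2.35783414] 0.05602981950455486 [ 0.17  0.12 12.31]
704 0.09026974585871292
798 0.09034874811758406
640 0.09029276549161
(4815, array([ 0.57  , -0.0942,  0.1566]), np.float64(0.1564), array([571.7, -88.3]), 29.9)
```

View pics/wrist3.png

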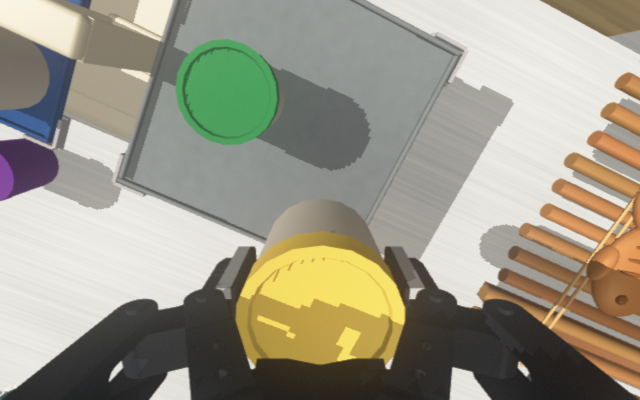

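>>> servo_tool([
  [[255,0.2,0.1,3,0],[255,0,0,4.5,0],[255,0,0,3.5,0],[255,0,0,1.2,0],[255,0,0,0,0],[255,0,0,0,0]],
])

```text
time_s: 7.12
position: [0.5326, -0.1723, 0.1146]
orientation: [[0.911, 0.412, 0.003], [0.412, -0.911, -0.001], [0.002, 0.002, -1.0]]
wrist_force: [0.1, -0.3, -2.3]
gripper_width: 0.056
```

>>> servo_tool([
  [[255,0,0,0.2,0],[255,0,0,0.2,0],[255,0,0,0.2,0],[255,0,0,0.2,0],[255,0,0,0,0],[255,0,0,0,0]],
])

```text
time_s: 7.88
position: [0.5314, -0.1725, 0.1053]
orientation: [[0.912, 0.411, 0.0], [0.411, -0.912, -0.0], [0.0, 0.0, -1.0]]
wrist_force: [-0.6, -0.9, -0.7]
gripper_width: 0.0561
```

>>> servo_tool([
  [[255,0,0,0.2,0],[255,0,0,0.2,0],[255,0,0,0.1,0],[255,0,0,0,0],[255,0,0,0,0],[255,0,0,0,0],[255,0,0,0,0]],
])

```text
time_s: 8.75
position: [0.5313, -0.1725, 0.1003]
orientation: [[0.912, 0.411, 0.0], [0.411, -0.912, -0.0], [0.0, 0.0, -1.0]]
wrist_force: [-0.2, -0.9, -0.6]
gripper_width: 0.0564
```

```bash
python3 - <<'E'
from h import *
from plant import *
n="wrist"
print(manip.sense()["wrist_force"])
p,d=get_image(n);print(manip.sense()["wrist_force"])
W=cloud(n,p,d)
for x,y in [(.6,-.18),(.63,-.15),(.62,-.1)]:
        m=(np.hypot(W[...,0]-x,W[...,1]-y)<.012)&(d>0)&(W[...,2]<.12);print(m.sum(),np.median(W[m][:,2]))
E
```

```text
[-0.15897551 -0.9357276  -0.58041342]
[ 0.48484522 -1.14264282 -0.39069266]
2199 0.08260290347725495
2718 0.08264254084464943
1391 0.08268466254084131
```

>>> servo_tool([
  [[75,0,0,0,0],[65,0,0,0,0],[40,0,0,0,0],[0,0,0,0,0],[0,0,0,0,0],[0,0,0,0,0]],
])

```text
time_s: 9.55
position: [0.5313, -0.1724, 0.1003]
orientation: [[0.912, 0.411, -0.0], [0.411, -0.912, -0.0], [-0.0, -0.0, -1.0]]
wrist_force: [1.0, 0.5, -0.5]
gripper_width: 0.0854
```

```bash
python3 - <<'E'
from h import *
from plant import *
n="wrist"
print(manip.sense())
p,d=get_image(n);cv2.imwrite("pics/w5.png",p[:,:,::-1])
W=cloud(n,p,d)
for x,y in [(.6,-.18),(.63,-.15),(.62,-.1)]:
        m=(np.hypot(W[...,0]-x,W[...,1]-y)<.012)&(d>0)&(W[...,2]<.12);print(m.sum(),np.median(W[m][:,2]))
E
```

```text
{'time_s': 9.55, 'joints': array([ 14.90357748,  32.79410727,  -2.15870745, 119.0251428 ,
         2.47603865,  28.22434004, -54.80887352]), 'qd': array([-0.10985569,  0.15920298,  0.00638561,  0.04562887, -0.04703736,
        0.102185  ,  0.00664698]), 'joint_efforts': array([-3.85710344e-03, -4.57347429e+01,  4.17793253e-01, -1.15958968e+01,
        5.01268281e-03,  1.06014857e-03,  1.44866766e-05]), 'position': array([ 0.53125428, -0.17237687,  0.10029028]), 'orientation': array([[ 9.11514832e-01,  4.11267198e-01, -5.39016842e-05],
       [ 4.11267198e-01, -9.11514833e-01, -1.77587463e-05],
       [-5.64357745e-05, -5.98063396e-06, -9.99999998e-01]]), 'wrist_force': array([ 1.01582345,  0.45025293, -0.52174512]), 'ft_torque': array([ 0.03314167, -0.02701971, -0.00209864]), 'gripper_width': 0.08539194436226144}
2191 0.08229283990040005
2711 0.08236315334271735
1394 0.08236205880068007
```

View pics/w5.png

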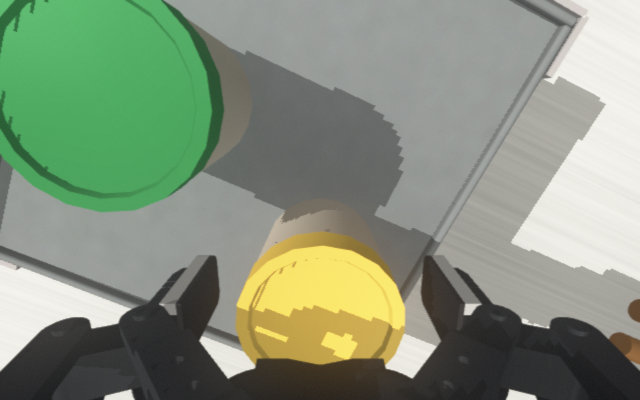

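Released: the yellow lid sits at (320,310) with the jaws clear on both sides. I'll retreat straight up, back off, and let the balance settle.

>>> servo_tool([
  [[0,0,0,-1.5,0],[0,0,0,-4,0],[0,0,0,-5,0],[0,0,0,-4,0],[0,-2,3,0,0],[0,-3,4,0,0],[0,-3,4,0,0],[0,-2,3,0,0],[0,0,0,0,0],[0,0,0,0,0]],
])

```text
time_s: 10.85
position: [0.4979, -0.3402, 0.2458]
orientation: [[0.911, 0.412, 0.001], [0.412, -0.911, 0.001], [0.001, -0.0, -1.0]]
wrist_force: [0.9, -0.2, 0.4]
gripper_width: 0.085
```

>>> servo_tool([
  [[0,0,0,0,0],[0,0,0,0,0],[0,0,0,0,0],[0,0,0,0,0],[0,0,0,0,0],[0,0,0,0,0],[0,0,0,0,0],[0,0,0,0,0]],
])

```text
time_s: 11.85
position: [0.4977, -0.3411, 0.2453]
orientation: [[0.912, 0.411, -0.0], [0.411, -0.912, 0.0], [-0.0, -0.0, -1.0]]
wrist_force: [0.3, -1.2, -0.4]
gripper_width: 0.0852
```

```bash
python3 - <<'E'
from h import *
from plant import *
print(manip.sense()["position"])
for n in ["scene","top"]:
    p,d=get_image(n);p=p.copy();cv2.imwrite(f"pics/{n}6.png",p[:,:,::-1])
    W=cloud(n,p,d)
    for x,y in [(.6,-.19),(.63,-.15),(.64,-.06),(.57,.17),(.62,.1),(.63,.2)]:
        m=(np.hypot(W[...,0]-x,W[...,1]-y)<.012)&(d>0)&(W[...,2]<.12);print(n,x,y,m.sum(),np.median(W[m][:,2]) if m.any() else None)
    for nm,lo,hi,xy in [("yellow",20,34,(.53,-.172)),("green",45,80,(.573,-.09)),("red",0,8,(.51,.102))]:
        try: print(n,nm,lid(n,p,d,lo,hi,xy))
        except Exception as e: print(n,nm,e)
    if n=="scene": cv2.imwrite("pics/crop6.png",cv2.resize(p[140:340,230:480,::-1],(750,600)))
E
```

```text
[ 0.49768306 -0.34113558  0.24527908]
scene 0.6 -0.19 37 0.08177555972613587
scene 0.63 -0.15 45 0.0819642042392909
scene 0.64 -0.06 84 0.08156990187695878
scene 0.57 0.17 82 0.0820163539015685
scene 0.62 0.1 76 0.08187444637385675
scene 0.63 0.2 105 0.08216781592009019
scene yellow (224, array([ 0.5313, -0.1711,  0.1424]), np.float64(0.1423), array([ 531.7, -172.9]), 30.3)
scene green (315, array([ 0.5724, -0.0872,  0.1484]), np.float64(0.1483), array([572.8, -87.4]), 31.4)
scene red (527, array([0.5104, 0.1017, 0.1544]), np.float64(0.1543), array([509.9,  99.8]), 34.6)
top 0.6 -0.19 47 0.08232335710751684
top 0.63 -0.15 49 0.08212646884395394
top 0.64 -0.06 50 0.0820944659255462
top 0.57 0.17 48 0.08229759634748521
top 0.62 0.1 46 0.08263137629588516
top 0.63 0.2 47 0.08222804037491273
top yellow (205, array([ 0.5303, -0.1739,  0.1438]), np.float64(0.1437), array([ 530.1, -174.3]), 28.4)
top green (91, array([ 0.5705, -0.0923,  0.1502]), np.float64(0.15), array([570.9, -90.5]), 30.2)
top red (302, array([0.5087, 0.0969, 0.1554]), np.float64(0.1551), array([509. ,  98.1]), 32.8)
```

View pics/crop6.png

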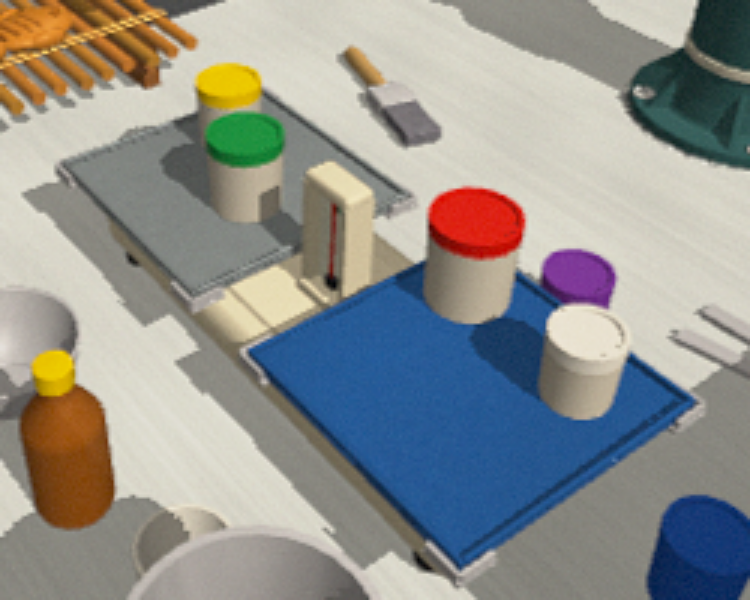

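View pics/top6.png

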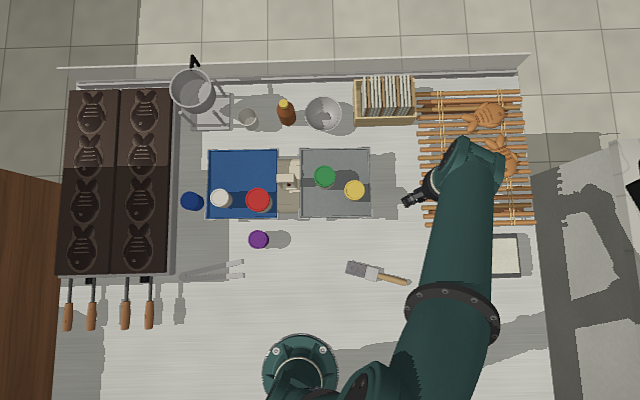

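Both tray floors read 82 mm, the needle stands upright on its mark, and all four tubs are upright. The bystanders haven't moved, so I'm handing the job in.

```bash
python3 -c "
from plant import manip
print(manip.sign_off())"
```

```text
the job is handed in; nothing more can be done
None
```

I moved one tub, the yellow-lidded one (about 220 g), from the blue tray to the grey tray, and the balance came to rest level. Each side now carries about 500 g: white and red on blue, green and yellow on grey.

- **Level:** at 11.9 s, with the arm clear, both tray floors read 81.6–82.6 mm in two cameras. Level should give 82 mm. The needle stood upright on its mark.
- **Tubs and trays:** all four tubs stand upright inside the rims, and both trays are still between their clips.
- **Everything else:** in the last pictures nothing else had moved, including the blue and purple look-alikes. One part of the cane rack was hidden behind the arm in the last top view.
- **Checks:** none failed. The two cameras disagreed by only 1–5 mm on where the tubs' lids are.

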